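# Clear the seal press and stack the carton

### The arm

A 6-joint arm with a two-finger parallel gripper is mounted at the origin on the work surface. World frame = base frame: x ahead of the robot, y to its left, z up, the work surface at z = 0. Lengths are in m, angles in rad, forces in N, time in s.
With the tool pointing down it reaches from about 0.35 to 0.85 m from the base axis. Payload 8.1 kg.
Tool frame: the origin (TCP) lies where the fingers leave the gripper's body, on its centre line; the fingertips stand 84 mm ahead of it and the grasp point (between the pads) lies 65 mm ahead of it (robot.hold_point_z is the distance from the TCP to the grasp point, in m); z points along the fingers, y is the direction in which the jaws open and shut (so a half turn about z gives the same grasp; the last joint's range is limited). The gripper opens to 93 mm and grips with 3 to 60 N. Pads are 15 mm wide; open, the fingers measure 128 mm over their backs; the gripper's body (75 mm by 188 mm) begins 65 mm behind the grasp point.
Start: joints at [1.104, 0.13, 1.488, -0, 1.523, -0.085], TCP at [0.224, 0.557, 0.303] pointing down, gripper open.
Joint ranges: [-2.96, 2.96], [-0.89, 2.26], [0.02, 2.5], [-1.34, 4.48], [0, 2.73], [-2.66, 2.66]. Speed limits (rad/s): [2.39, 2.39, 2.79, 3.14, 3.14, 3.14].

### API

Orientations are given as a rotation vector (axis times angle).
In Python, from plant import robot gives the robot as it stands.
- The arm moves only by the tool drive_tool, never from a script. Its argument "rows" is text: rows parted by semicolons, each of 7 numbers parted by spaces: the shift along the world's x, y, z in m, then the turn, a rotation vector about the world's x, y, z in degrees, then the opening in per cent of the stroke, from 0 (shut) to 100 (fully open). In form: x y z rx ry rz grip; .... A call has 1 to 20 rows; each row shifts and turns the commanded pose from where the row before left it; what a row does not reach is not made up. A row lasts 1/8 s, in which the tool goes at most 62.5 mm and 10.7 degrees, less where a joint would pass 70% of its speed; a pose out of reach is approached as far as the arm can. A call is refused whole if a number of a shift passes 0.0625 or a number of a turn 10.7, either way. A call with a gripper value outside its range is refused whole. The fingers move at their own pace and stop on an object; "squeeze" is the grip in N (left out, the last holds). Time passes only in rows, so rows that do not move let the fingers close. It gives the time, the measured TCP pose, the force and the opening at its end, in the units of the state.
- robot.read_state(): the state, without advancing time (a new reading comes with each control period).
- robot.read_camera(name): name is "side" or "top"; returns the picture (480x640x3 uint8, red, green, blue); there is no depth.
- robot.get_calibration(name): a dict with "K" (3x3 intrinsics, pixels), "k1" (the pictures are not rectified: a ray, as slopes to the right and down, at radius r is drawn at 1 + k1 r^2 times it, then the intrinsics apply), "R" (3x3) and "t" (3): a world point X has camera coordinates R X + t. Camera axes: x right, y down, z forward; pixel columns grow to the right and rows downward; lengths in m; the calibration is good to about 2 mm. A picture is of the moment at which its call begins. get_calibration takes no time and is no camera call.
- robot.close_job(): hands the job in, once; it reports no verdict.
The state is a dict: "t": time; "q": joint angles; "dq": joint speeds; "joint_torque": joint torques, N m; "tool_pos": TCP position; "orientation": TCP orientation; "force": force on the tool from outside, world axes, zero at the start; "wrist_torque": the same for the moment, N m; "opening": finger opening in m.
Only numpy, scipy, OpenCV 4.12 (cv2) and the standard library are available. Lean on these libraries where they do the work, as an engineer would, in place of code of your own. Each camera call takes 0.05 s, during which the arm holds its last target. There are 200 camera calls.

### The job

The sample carton in the seal press is finished. Raise the red-knobbed lever on the press head all the way so that the foot lets the carton go, take the carton out from under the head, and stack it squarely on top of the column of two cartons, setting it down gently rather than dropping it. Only then push the lever fully down again to park the press; leave the column where it stands and do not disturb the tube rack, the scanner or the jar.

Things in the scene. Friction and masses are not known exactly. Their poses are not given: they have to be found in the camera images.
- press: White C-shaped bench seal press, fixed to the desk; base 270 x 150 x 24 mm, spanning x -100 to 170 mm. Origin: on the desk under the middle of the bed; x points from the open front to the rear column (from x 90 mm on), y to the left seen from the front, z up. Sides and front are open.
- head_front (a point): Middle of the lower front edge of the press head, axes as the press. The head overhangs the bed: press frame x -20 to 160, y +-40, z 130 to 210 mm; a carton in the bed sticks out 40 mm in front of it.
- foot_sole (a point): Centre of the underside of the black presser foot (60 x 50 x 8 mm) under the head; 81.5 mm above the desk with the lever down, 117 mm with it up. It moves with the lever.
- press_bed (a point): Centre of the bed's floor, 30 mm above the desk, axes as the press. The bed is a shallow tray, 128 x 64 mm inside, with a rim 5 mm thick and 8 mm high all round, over which the carton must be lifted.
- lift_lever (a joint): Lever angle in rad: 0 = fully down (foot down), 1.57 = fully up (foot up). Stays where it is left; moving it takes about 3 N at the knob.
- lever_knob (a point): Centre of the lever's red knob, a cylinder 22 mm in diameter and 30 mm long lying along the press y axis. The knob is 95 mm from the pivot, towards the front of the press: 15 degrees below level when down, 75 degrees above level when up.
- lever_pivot (a point): Lever pivot at the side of the head (press frame x 10, y -48, z 175 mm); the pivot axis is the press y axis. A positive turn about +y raises the knob.
- carton: The carton in the press bed, its x along the press x: 120 x 56 x 50 mm (x, y, z) closed rigid sample carton, white body with yellow lid and a blue seal stripe across the middle of the top; loose, about 0.18 kg. Origin: centre of its underside; z up, x along its length. 
- column_low: Lower carton of the column, standing on the desk: 120 x 56 x 50 mm (x, y, z) closed rigid sample carton, white body with yellow lid and a blue seal stripe across the middle of the top; loose, about 0.18 kg. Origin: centre of its underside; z up, x along its length. 
- column_top: Upper carton of the column, on the lower one; the carton from the press goes on this one: 120 x 56 x 50 mm (x, y, z) closed rigid sample carton, white body with yellow lid and a blue seal stripe across the middle of the top; loose, about 0.18 kg. Origin: centre of its underside; z up, x along its length. 
- tube_rack: Bystander: loose tube rack 72 x 112 x 100 mm, white base, yellow caps. Origin: centre of its underside.
- scanner: Bystander: black barcode scanner on a stand, foot 90 mm in diameter, 156 mm high. Origin: centre of its underside.
- reagent: Bystander: jar with blue cap, 64 mm in diameter, 130 mm high. Origin: centre of its underside.
There are look-alikes about, which are no part of the job. What is shaped like the carton but pink is not meant. What is shaped like the column_top but green is not meant.

How it is judged:
On the way, in this order (a step that is already met when the one before it is completed fails the run):
1. the lever is raised all the way (above 1.35 rad) with the carton still in the bed (value of joint lift_lever above 1.35 rad and distance between carton and press_bed below 0.02 m), for 0.2 s.
2. the carton is out of the press (its centre more than 110 mm from the bed's), the lever still up (value of joint lift_lever above 1 rad and horizontal distance between carton and press_bed above 0.11 m), for 0.1 s.
3. the carton rests squarely on the column, let go, the lever still up (horizontal distance between carton and column_top below 0.01 m and z of carton in the frame of column_top between 0.046 and 0.055 m and angle between the x axis of carton and the x axis of column_top, either way round below 0.12 rad and angle between carton's own z axis and vertical below 0.06 rad and contact force between carton and the fingers below 0.1 N and contact force between carton and column_top above 0.3 N and value of joint lift_lever above 1 rad), for 0.2 s.
At the end, for the whole second after the job is handed in: The lever is down (below 0.12 rad); the carton rests level on the upper carton of the column, centres within 10 mm, edges parallel within 0.12 rad (7 degrees), at rest and released; both column cartons are within 15 mm of where they were (horizontal distance between carton and column_top below 0.01 m and z of carton in the frame of column_top between 0.046 and 0.055 m and angle between the x axis of carton and the x axis of column_top, either way round below 0.12 rad and angle between carton's own z axis and vertical below 0.06 rad and contact force between carton and column_top above 0.3 N and linear speed of carton below 0.02 m/s and value of joint lift_lever below 0.12 rad and distance of each of column_low, column_top from where it was at the start of the episode below 0.015 m); the robot touches nothing.
It fails at once if the carton falls freely (over 0.45 m/s out of the fingers: a drop of more than about 10 mm) (linear speed of carton above 0.45 m/s and contact force between carton and the fingers below 0.1 N).
It fails at once if the loose tube rack is moved more than 30 mm (distance of tube_rack from where it was at the start of the episode above 0.03 m).
It fails at once if the barcode scanner is moved more than 30 mm (distance of scanner from where it was at the start of the episode above 0.03 m).
It fails at once if the reagent jar is moved more than 30 mm (distance of reagent from where it was at the start of the episode above 0.03 m).
It also fails if it takes over 67 s, if anything falls off the work surface, if the arm or the gripper's body presses on something with over 40 N, if the wrist force passes 120 N, or if a joint passes its speed limit or range.

## Working session

There is one attempt and no reset: what is moved stays moved. The work goes in short steps, Python scripts to look and compute and a tool call to move; the robot and the scene stay as the last step left them, time stands still between calls to the robot, and variables do not carry over. Pictures are saved under pics/ and viewed, and the job is handed in when it is done.

Besides the shell and the picture viewer there is one more tool, called after "Call:" by a JSON object that holds its "name" and its "arguments". drive_tool: Moves the arm, as the interface text tells. Its arguments: {"type":"object","properties":{"rows":{"type":"string"},"squeeze":{"type":"number"}},"required":["rows"]}

```bash
mkdir -p pics; ls; python3 - <<'E'
from plant import robot
import cv2
for n in("side","top"):
    im=robot.read_camera(n); cv2.imwrite(f"pics/{n}0.png",im[:,:,::-1]); c=robot.get_calibration(n); print(n,c)
print(robot.read_state())
E
```

```text
pics
side {'K': array([[537.50582184,   0.        , 314.66500503],
       [  0.        , 537.50582184, 238.05862855],
       [  0.        ,   0.        ,   1.        ]]), 'k1': -0.01818859754863069, 'R': array([[ 0.8267529 , -0.56256407, -0.00114542],
       [-0.34808859, -0.50995476, -0.78662601],
       [ 0.44194342,  0.65074404, -0.61742871]]), 't': array([-0.53332467,  0.34304123,  1.09144543])}
top {'K': array([[562.64060948,   0.        , 319.59208473],
       [  0.        , 562.64060948, 238.52461231],
       [  0.        ,   0.        ,   1.        ]]), 'k1': -0.10835445375624268, 'R': array([[ 0.02203175, -0.99975564, -0.00180416],
       [-0.99799408, -0.02188573, -0.05940389],
       [ 0.05934989,  0.00310932, -0.9982324 ]]), 't': array([-0.00214914,  0.64780459,  1.55196384])}
{'t': 0.1, 'q': array([ 1.10360130e+00,  1.31084231e-01,  1.48915649e+00,  2.95817629e-05,
        1.52301052e+00, -8.53796015e-02]), 'dq': array([-3.51837977e-04, -2.33262543e-03, -2.44254105e-03, -7.81656422e-05,
        1.78686092e-03,  1.60992095e-03]), 'joint_torque': array([ 1.30759938e-03, -5.61347902e+01, -4.93093228e+01,  7.70503096e-02,
        2.93080334e-02,  1.10718645e-06]), 'tool_pos': array([0.22335513, 0.55647657, 0.30180071]), 'orientation': array([-5.96028604e-01, -3.08404393e+00,  2.49345868e-03]), 'force': array([ 0.49493781, -0.06062131, -0.02179436]), 'wrist_torque': array([-0.00840114,  0.02308373, -0.01059366]), 'opening': 0.09299177503701427}
```

View pics/side0.png

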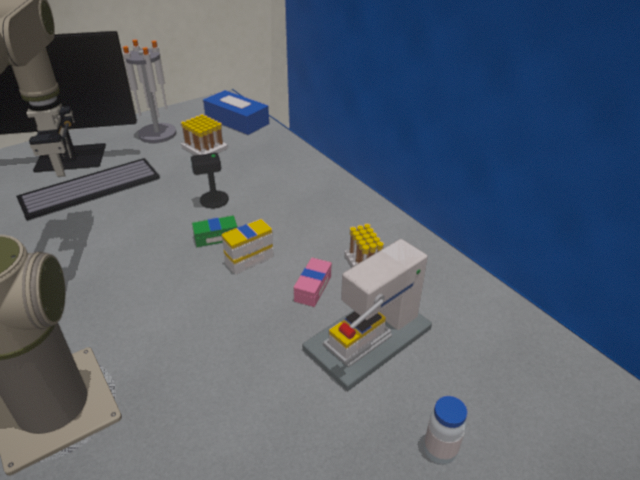

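View pics/top0.png

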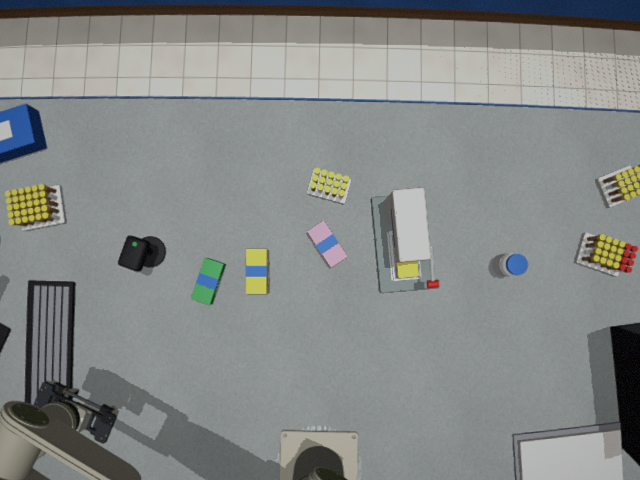

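Candidates:
- **Cartons:** the carton in the press is at top (408,270) / side (357,330). The yellow column is at top (256,271) / side (248,240).
- **Look-alikes:** pink at top (327,244) and green at top (208,281).
- **Knob:** red, at top (433,284) / side (347,330).

By the description I choose the yellow carton under the head and the yellow column. Next I measure them and check the choice in close crops.

```bash
cat > h.py <<'E'
import numpy as np, cv2
from plant import robot
def ray(n,px):
    c=robot.get_calibration(n);K=c["K"]
    p=cv2.undistortPoints(np.array([[px]],float),K,np.array([c["k1"],0,0,0.]))[0,0]
    # exact forward model: slopes*(1+k1 r^2) == cv2 k1
    return -c["R"].T@c["t"], c["R"].T@np.array([p[0],p[1],1])
def plane(n,px,z):
    o,d=ray(n,px); return o+d*(z-o[2])/d[2]
def tri(a,b):
    (o1,d1),(o2,d2)=ray("top",a),ray("side",b)
    s=np.linalg.lstsq(np.c_[d1,-d2],o2-o1,rcond=None)[0]
    p,q=o1+d1*s[0],o2+d2*s[1]; return (p+q)/2,np.linalg.norm(p-q)
def proj(n,X):
    c=robot.get_calibration(n); p=c["R"]@np.asarray(X,float)+c["t"]; s=p[:2]/p[2]
    s=s*(1+c["k1"]*(s@s)); return c["K"][:2,:2]@s+c["K"][:2,2]
def blobs(im,lo,hi,roi,minA=15):
    x0,y0,x1,y1=roi; h=cv2.cvtColor(im[y0:y1,x0:x1],cv2.COLOR_RGB2HSV)
    m=cv2.inRange(h,lo,hi)
    cs=cv2.findContours(m,cv2.RETR_EXTERNAL,cv2.CHAIN_APPROX_NONE)[0]
    return [c+np.array([x0,y0]) for c in cs if cv2.contourArea(c)>minA]
def cen(c):
    M=cv2.moments(c);return np.array([M["m10"],M["m01"]])/M["m00"]
def crop(im,roi,f,name):
    x0,y0,x1,y1=roi; cv2.imwrite(name,cv2.resize(im[y0:y1,x0:x1,::-1],None,fx=f,fy=f,interpolation=cv2.INTER_CUBIC))
Y=((20,100,80),(35,255,255)); RED=((0,150,60),(8,255,255))
E
python3 - <<'E'
from h import *
t=robot.read_camera("top"); s=robot.read_camera("side")
np.set_printoptions(precision=4,suppress=True)
crop(t,(360,170,460,310),4,"pics/ct.png"); crop(t,(180,230,280,310),6,"pics/ct2.png");crop(s,(290,230,450,390),4,"pics/cs.png"); 
# column: two yellow halves in top
cs=blobs(t,*Y,(240,240,275,302)); P=np.array([plane("top",q[0]+0.,.1)[:2] for c in cs for q in c],np.float32)
print("col",cv2.minAreaRect(P*1000),[cv2.contourArea(c) for c in cs])
r1=[cen(c) for c in blobs(t,*RED,(400,265,460,300))]; r2=[cen(c) for c in blobs(s,*RED,(320,300,380,350))]
print("knob px",r1,r2,tri(r1[0],r2[0]))
for c in blobs(t,*Y,(390,250,425,285)): print("carton",cv2.boundingRect(c),cen(c))
# press head top: white
h=cv2.cvtColor(t,cv2.COLOR_RGB2HSV); 
m=np.zeros(h.shape[:2],np.uint8); m[180:265,385:435]=cv2.inRange(h,(0,0,175),(180,60,255))[180:265,385:435]
c=max(cv2.findContours(m,0,1)[0],key=cv2.contourArea); P=np.array([plane("top",q[0]+0.,.21)[:2] for q in c],np.float32); print("head",cv2.minAreaRect(P*1000))
for n,px in(("rack",(329,185)),("scanner",(142,252)),("jar",(512,264)),("pink",(327,244)),("green",(208,281))): print(n,plane("top",px,.06))
E
```

```text
col ((553.3257446289062, 176.98135375976562), (116.34658813476562, 55.826168060302734), 1.402883529663086) [320.0, 301.0]
knob px [array([432.5403, 283.8091])] [array([346.6384, 330.1855])] (array([ 0.5304, -0.2793,  0.1537]), np.float64(0.0005187720479436597))
carton (396, 261, 23, 17) [406.7732 269.0127]
head ((677.222900390625, -213.9551544189453), (176.58409118652344, 76.44957733154297), 6.678121089935303)
rack [ 0.7926 -0.0106  0.06  ]
scanner [0.5975 0.4991 0.06  ]
jar [ 0.5868 -0.5181  0.06  ]
pink [ 0.6308 -0.0085  0.06  ]
green [0.5228 0.3131 0.06  ]
```

View pics/ct.png

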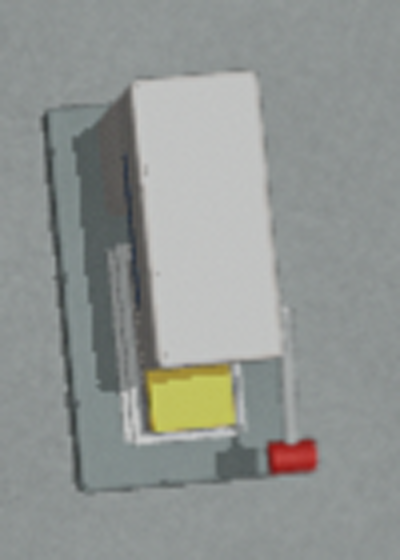

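View pics/cs.png

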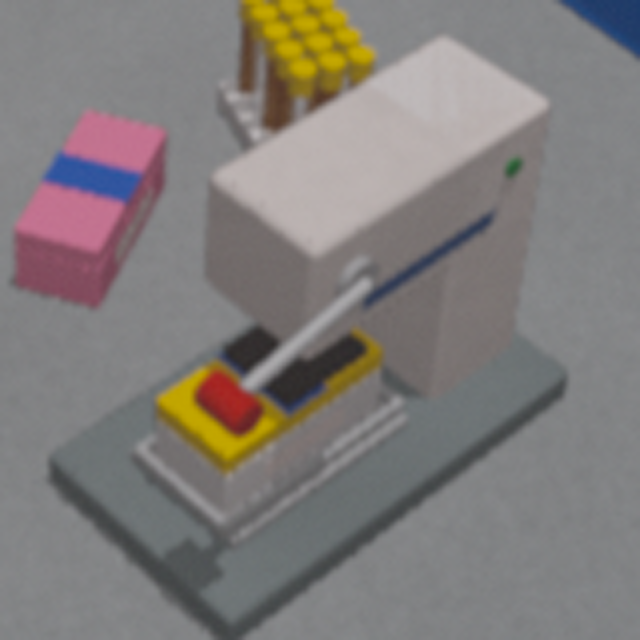

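View pics/ct2.png

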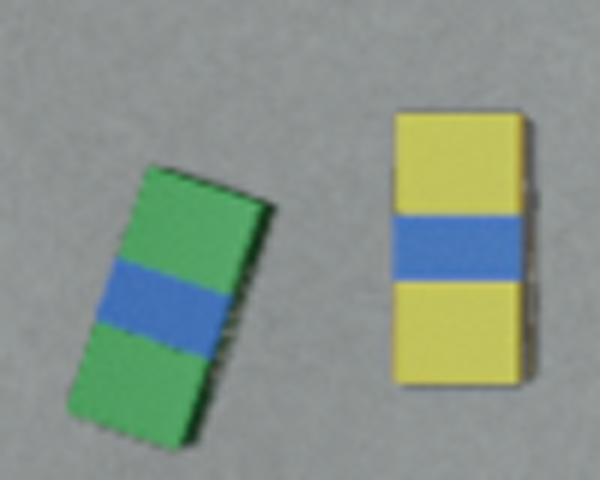

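The crops confirm the choice. The knob sits on its lever in front of the head, the yellow carton is under the black foot, and the yellow column has the green look-alike to its left. I plan a 45° forward-leaning tool for the lever, the pick and the place. I start crossing now and refine the press yaw from the base edge.

Call:
{"name": "drive_tool", "arguments": {"rows": "0.03 -0.056 0 0 0 -10.1 60;0.03 -0.056 0 0 0 -10.1 60;0.03 -0.056 0 0 0 -10.1 60;0.03 -0.056 0 0 0 -10.1 60;0.03 -0.056 0 0 0 -10.1 60;0.03 -0.056 0 0 0 -10.1 60;0.02 -0.056 0 0 0 -10.1 60;0 -0.056 0 0 0 -10.1 60;0 -0.056 0 0 0 -10.1 60;0 -0.056 0 0 0 -10.1 60;0 -0.056 0 0 0 -10.1 60;0 -0.056 0 0 0 -10.1 60;0 -0.056 0 0 0 -10.1 60;0 -0.056 0 0 0 -10.1 60;0 -0.056 0 0 0 -10.1 60"}}

```text
t: 2.08
tool_pos: [0.4202, -0.2796, 0.3027]
orientation: [3.137, 0.172, 0.001]
force: [0.6, 1.1, 0.7]
opening: 0.056
```

```bash
cat >> h.py <<'E'
from scipy.spatial.transform import Rotation as Ro
np.set_printoptions(precision=4,suppress=True)
def Rt(psi,lean): # psi, lean in deg; tool y = -press y
    p,l=np.radians([psi,lean]); z=np.array([np.cos(p)*np.sin(l),np.sin(p)*np.sin(l),-np.cos(l)])
    y=np.array([np.sin(p),-np.cos(p),0]); return np.c_[np.cross(y,z),y,z]
def togo(g,psi,lean=45,back=0):
    s=robot.read_state(); T=Rt(psi,lean); R=Ro.from_rotvec(s["orientation"])
    tgt=np.asarray(g)-(robot.hold_point_z+back)*T[:,2]
    print("t",s["t"],"shift",tgt-s["tool_pos"],"turn",(Ro.from_matrix(T)*R.inv()).as_rotvec(degrees=True),"grasp",s["tool_pos"]+robot.hold_point_z*R.as_matrix()[:,2],"q",s["q"],"F",s["force"],"open",s["opening"])
E
python3 - <<'E'
from h import *
A=plane("top",(371.25,198.75),.024);B=plane("top",(379.5,292.5),.024);print(A,B,np.degrees(np.arctan2(*(A-B)[1::-1])))
C=plane("top",(360+290/4,170+475/4),.024);print("frontedge",np.degrees(np.arctan2(*(C-B)[1::-1]))+90)
togo([.530,-.279,.151],6,45,.08)
E
```

```text
[ 0.7621 -0.1301  0.024 ] [ 0.5011 -0.1574  0.024 ] 5.9759285200662875
frontedge 5.106755986378886
t 2.075 shift [ 0.0076 -0.0101 -0.049 ] turn [  4.8123 -44.7219  -0.2578] grasp [ 0.4203 -0.2796  0.2374] q [-0.6889 -0.1297  1.7484  0.0002  1.5226  0.7724] F [0.5831 1.1365 0.6802] open 0.055980377012785965
```

Call:
{"name": "drive_tool", "arguments": {"rows": "0.0015 -0.002 -0.01 0.96 -8.94 0 60;0.0015 -0.002 -0.01 0.96 -8.94 0 60;0.0015 -0.002 -0.01 0.96 -8.94 0 60;0.0015 -0.002 -0.01 0.96 -8.94 0 60;0.0015 -0.002 -0.009 0.96 -8.94 0 60;0 0 0 0 0 0 60;0 0 0 0 0 0 60"}}

```text
t: 2.95
tool_pos: [0.4281, -0.2881, 0.2544]
orientation: [-2.866, -0.166, -1.181]
force: [0.2, -0.3, 0.5]
opening: 0.0559
```

```bash
python3 - <<'E'
from h import *
togo([.531,-.2785,.151],6)
s=robot.read_camera("side"); crop(s,(230,220,430,370),4,"pics/a1.png")
E
```

```text
t 2.95 shift [ 0.057   0.0048 -0.0572] turn [ 0.3961 -0.184  -0.4625] grasp [ 0.4738 -0.2833  0.208 ] q [-1.0827 -0.398   2.2171  0.8089  1.1275  0.0832] F [ 0.248  -0.3058  0.5324] open 0.05592691688750199
```

View pics/a1.png

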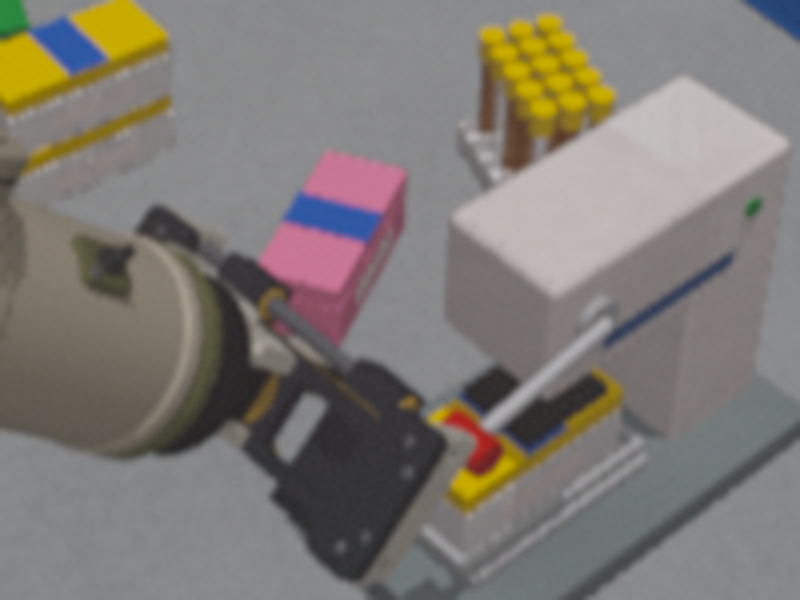

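The open gripper is leaning at 45° just in front of the red knob, crop (470,440). I advance and grip the knob's ends.

Call:
{"name": "drive_tool", "arguments": {"rows": "0.014 0.0012 -0.0143 0 0 0 60;0.0143 0.0012 -0.0143 0 0 0 60;0.0143 0.0012 -0.0143 0 0 0 60;0.0143 0.0012 -0.0143 0 0 0 60;0 0 0 0 0 0 60;0 0 0 0 0 0 0;0 0 0 0 0 0 0;0 0 0 0 0 0 0;0 0 0 0 0 0 0;0 0 0 0 0 0 0", "squeeze": 12}}

```text
t: 4.25
tool_pos: [0.4851, -0.2852, 0.198]
orientation: [-2.868, -0.163, -1.189]
force: [4.4, -7.8, -2.3]
opening: 0.0297
```

```bash
python3 - <<'E'
from h import *
togo([.531,-.2785,.151],6)
a=np.radians(np.arange(-15,76,7.5)); x=-95*np.cos(a);z=95*np.sin(a); print(np.c_[np.diff(x)*np.cos(.105),np.diff(x)*np.sin(.105),np.diff(z)].round(2))
E
```

```text
t 4.25 shift [-0.      0.0019 -0.0008] turn [ 0.5737  0.0815 -0.2806] grasp [ 0.5311 -0.2806  0.1518] q [-0.956  -0.2019  2.1771  0.8763  0.9291  0.038 ] F [ 4.3842 -7.7814 -2.2566] open 0.029748799144671934
[[-2.41 -0.25 12.19]
 [-0.81 -0.09 12.4 ]
 [ 0.81  0.09 12.4 ]
 [ 2.41  0.25 12.19]
 [ 3.97  0.42 11.77]
 [ 5.47  0.58 11.15]
 [ 6.87  0.72 10.33]
 [ 8.15  0.86  9.34]
 [ 9.29  0.98  8.19]
 [10.28  1.08  6.9 ]
 [11.08  1.17  5.5 ]
 [11.7   1.23  3.99]]
```

Call:
{"name": "drive_tool", "arguments": {"rows": "-0.0024 -0.0015 0.0122 0 0 0 0;-0.0008 -0.0001 0.0124 0 0 0 0;0.0008 0.0001 0.0124 0 0 0 0;0.0024 0.0003 0.0122 0 0 0 0;0.004 0.0004 0.0118 0 0 0 0;0.0055 0.0006 0.0111 0 0 0 0;0.0069 0.0007 0.0103 0 0 0 0;0.0081 0.0009 0.0093 0 0 0 0;0.0093 0.001 0.0082 0 0 0 0;0.0103 0.0011 0.0069 0 0 0 0;0.0111 0.0012 0.0055 0 0 0 0;0.0117 0.0012 0.004 0 0 0 0;0.003 0.0003 0 0 0 0 0;0 0 0 0 0 0 0;0 0 0 0 0 0 0"}}

```text
t: 6.12
tool_pos: [0.5552, -0.2777, 0.3149]
orientation: [-2.865, -0.165, -1.19]
force: [-0.3, -1.4, 5.2]
opening: 0.0297
```

```bash
python3 - <<'E'
from h import *
togo([.5988,-.2715,.2668],6)
s=robot.read_camera("side"); crop(s,(230,180,430,370),3,"pics/a2.png")
E
```

```text
t 6.125 shift [-0.0023  0.0014 -0.0019] turn [ 0.4806  0.1558 -0.4036] grasp [ 0.6012 -0.273   0.2688] q [-0.8211 -0.2125  1.9582  0.7388  0.9967  0.3474] F [-0.324  -1.3606  5.2333] open 0.02972924669231722
```

View pics/a2.png

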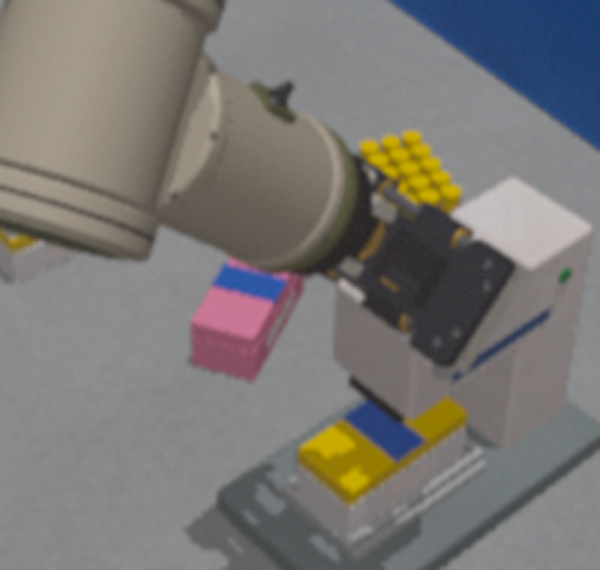

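The carton's blue stripe is now visible under the raised foot and the lever is up. I let go and back out.

Call:
{"name": "drive_tool", "arguments": {"rows": "0 0 0 0 0 0 50;0 0 0 0 0 0 50;0 0 0 0 0 0 60;-0.02 -0.002 0.02 0 0 0 60;-0.02 -0.002 0.02 0 0 0 100;-0.03 0.008 0.025 0 0 0 100;-0.035 0.01 0 0 0 0 100;-0.02 0.01 -0.04 0 0 0 100;0.0 0.01 -0.05 0 0 0 100;0.0 0.005 -0.05 0 0 0 100;0 0.003 -0.02 0 0 0 100;0 0 0 0 0 0 100;0 0 0 0 0 0 100"}}

```text
t: 7.8
tool_pos: [0.4307, -0.2358, 0.2203]
orientation: [-2.865, -0.167, -1.189]
force: [0.2, -0.3, 0.0]
opening: 0.093
```

```bash
python3 - <<'E'
from h import *
togo([.593,-.2236,.057],6)
s=robot.read_camera("side"); crop(s,(230,180,430,370),4,"pics/a3.png")
s=robot.read_camera("top"); crop(s,(360,170,460,310),4,"pics/a3t.png")
E
```

```text
t 7.8 shift [ 0.1164  0.0074 -0.1171] turn [ 0.477   0.1105 -0.47  ] grasp [ 0.4767 -0.231   0.1741] q [-1.0049 -0.4974  2.3538  0.822   1.0456  0.1066] F [ 0.2078 -0.2872  0.0088] open 0.0929611724233274
```

View pics/a3.png

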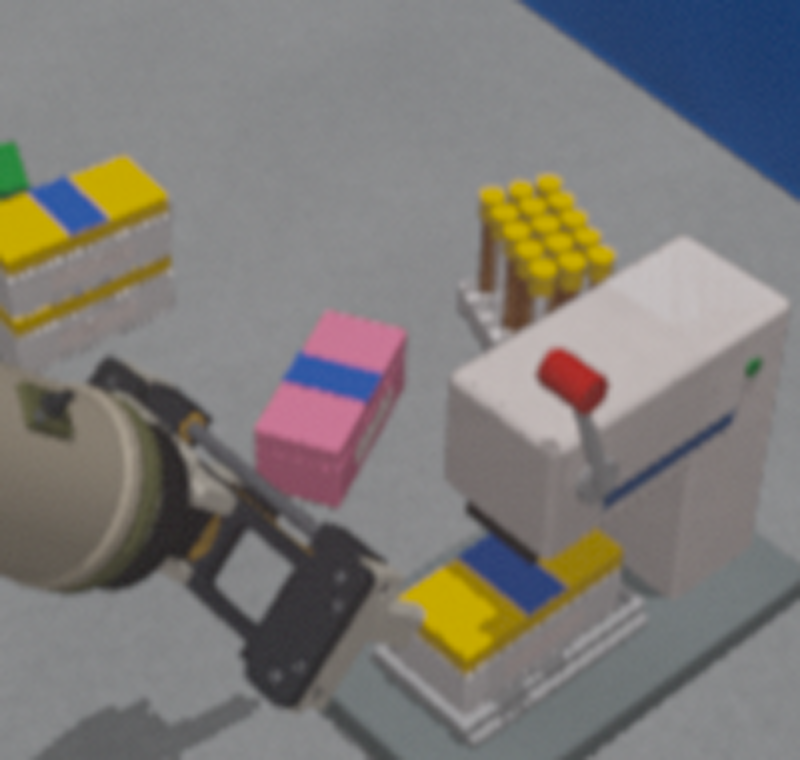

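View pics/a3t.png

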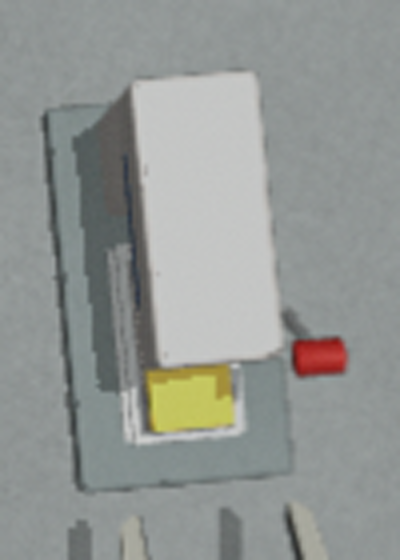

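The lever is up, with the knob at top px (440,259). The front of the carton is at top px about (408,274). I check its lateral position against the commanded grasp.

```bash
python3 - <<'E'
from h import *
t=robot.read_camera("top")
c=blobs(t,(20,100,60),(35,255,255),(390,250,425,285))[0]
P=np.array([plane("top",q[0]+0.,.08)[:2] for q in c])
a=np.radians(6);M=np.array([[np.cos(a),np.sin(a)],[-np.sin(a),np.cos(a)]])
L=(P-[.608,-.222])@M.T; print("press frame x",L[:,0].min(),L[:,0].max(),"y",L[:,1].min(),L[:,1].max())
s=robot.read_camera("side");print("knob",tri(cen(blobs(t,*RED,(420,240,460,300))[0]),cen(blobs(s,*RED,(350,250,400,300))[0])))
E
```

```text
press frame x -0.06134922163927155 -0.019950391778737298 y -0.026208673362362912 0.03071493957264013
knob (array([ 0.592 , -0.2729,  0.2639]), np.float64(0.00021622614490916063))
```

Call:
{"name": "drive_tool", "arguments": {"rows": "0.015 0.0011 -0.014 0.5 0.1 -0.5 100;0.015 0.0011 -0.014 0 0 0 100;0.015 0.0011 -0.014 0 0 0 100;0.015 0.0011 -0.014 0 0 0 100;0.015 0.0011 -0.014 0 0 0 100;0.015 0.0011 -0.014 0 0 0 100;0.013 0.0011 -0.013 0 0 0 100;0.013 0.0011 -0.013 0 0 0 100;0 0 0 0 0 0 100;0 0 0 0 0 0 100"}}

```text
t: 9.25
tool_pos: [0.546, -0.2262, 0.1085]
orientation: [-2.861, -0.148, -1.183]
force: [0.2, 1.2, -0.3]
opening: 0.093
```

```bash
python3 - <<'E'
from h import *
togo([.593,-.222,.064],6)
s=robot.read_camera("side"); crop(s,(270,220,430,370),4,"pics/a4.png")
E
```

```text
t 9.25 shift [ 0.0011 -0.0007  0.0016] turn [-0.1277 -0.0747  0.0081] grasp [ 0.5919 -0.2212  0.0623] q [-0.7527  0.0072  2.182   1.0464  0.6664 -0.0501] F [ 0.2189  1.1971 -0.3115] open 0.09302972523042133
```

View pics/a4.png

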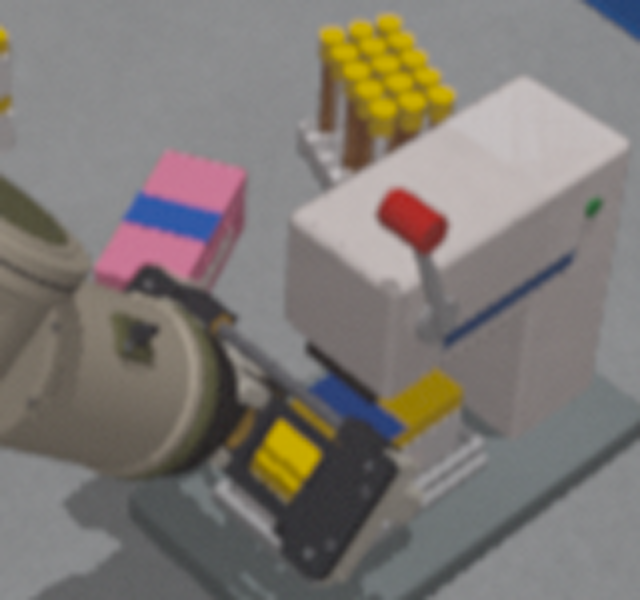

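Call:
{"name": "drive_tool", "arguments": {"rows": "0 0 0.001 0 0 0 0;0 0 0 0 0 0 0;0 0 0 0 0 0 0;0 0 0 0 0 0 0;0 0 0 0 0 0 0;0 0 0.003 0 0 0 0;0 0 0.004 0 0 0 0;0 0 0.004 0 0 0 0;0 0 0.003 0 0 0 0;0 0 0 0 0 0 0", "squeeze": 35}}

```text
t: 10.55
tool_pos: [0.5459, -0.2256, 0.1229]
orientation: [-2.861, -0.148, -1.182]
force: [-0.1, 0.0, -2.3]
opening: 0.0559
```

```bash
python3 - <<'E'
from h import *
togo([.593,-.222,.064],6)
s=robot.read_camera("side"); crop(s,(270,220,430,370),4,"pics/a5.png")
E
```

```text
t 10.55 shift [ 0.0012 -0.0012 -0.0127] turn [-0.1639 -0.1077 -0.0108] grasp [ 0.5917 -0.2207  0.0766] q [-0.7521 -0.0274  2.182   1.0087  0.6846 -0.0014] F [-0.0937  0.0173 -2.2548] open 0.055927276614678424
```

View pics/a5.png

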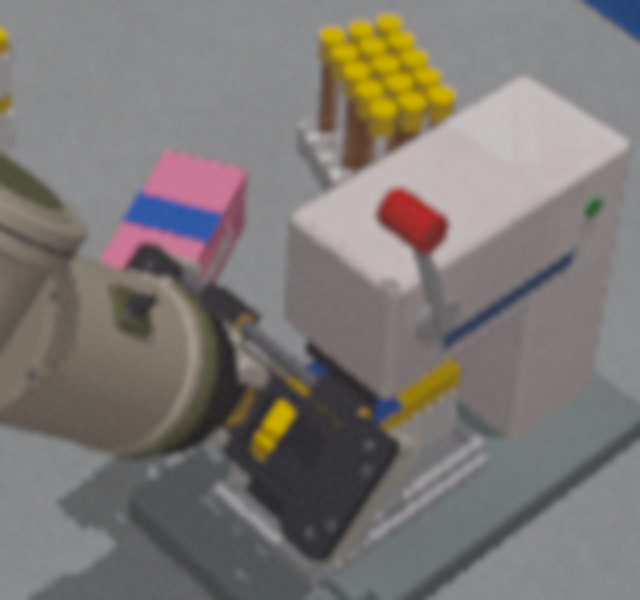

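The carton is gripped (opening 56 mm) and lifted level off the bed. I pull it straight out.

Call:
{"name": "drive_tool", "arguments": {"rows": "-0.008 -0.0008 0 0 0 0 0;-0.015 -0.0016 0 0 0 0 0;-0.015 -0.0016 0 0 0 0 0;-0.015 -0.0016 0 0 0 0 0;-0.015 -0.0016 0 0 0 0 0;-0.015 -0.0016 0 0 0 0 0;-0.015 -0.0016 0 0 0 0 0;-0.008 -0.0008 0 0 0 0 0;0 0 0 0 0 0 0"}}

```text
t: 11.72
tool_pos: [0.4395, -0.2375, 0.1229]
orientation: [-2.862, -0.146, -1.183]
force: [0.3, -0.0, -1.9]
opening: 0.0557
```

```bash
python3 - <<'E'
from h import *
togo([.593,-.222,.064],6)
s=robot.read_camera("side"); crop(s,(270,220,430,370),4,"pics/a6.png")
E
```

```text
t 11.725 shift [ 0.1076  0.0107 -0.0128] turn [-0.1376 -0.0948  0.0814] grasp [ 0.4853 -0.2326  0.0767] q [-0.9851 -0.2516  2.3796  0.9707  0.8618 -0.1232] F [ 0.3449 -0.019  -1.8518] open 0.055714628693693646
```

View pics/a6.png

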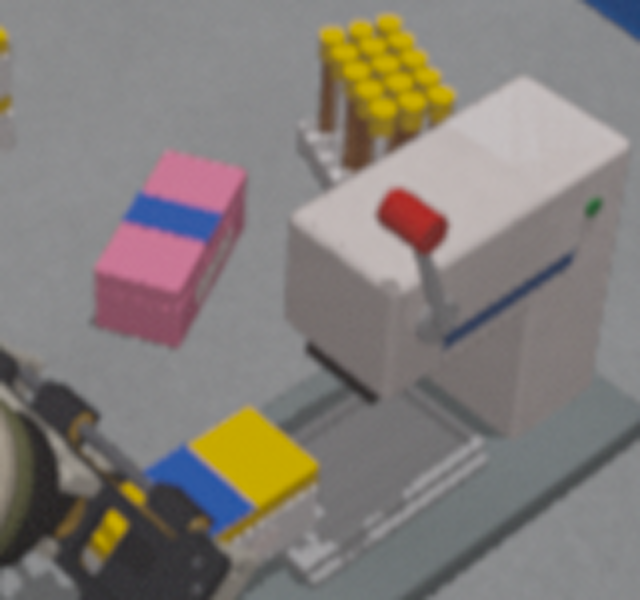

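The carton is out and the bed is empty. I lift it and carry it over to the column.

Call:
{"name": "drive_tool", "arguments": {"rows": "0 0.005 0.02 0 0 0 0;0 0.01 0.03 0 0 0 0;0.003 0.02 0.03 0 0 0 0;0.006 0.035 0.017 0 0 -0.7 0;0.006 0.04 0 0 0 -0.7 0;0.006 0.042 0 0 0 -0.7 0;0.006 0.042 0 0 0 -0.7 0;0.006 0.042 0 0 0 -0.7 0;0.006 0.042 0 0 0 -0.7 0;0.006 0.042 0 0 0 -0.4 0;0.005 0.04 0 0 0 0 0;0.0025 0.03 0 0 0 0 0;0 0.015 0 0 0 0 0;0 0.004 0 0 0 0 0;0 0 0 0 0 0 0;0 0 0 0 0 0 0"}}

```text
t: 13.78
tool_pos: [0.5072, 0.1662, 0.2265]
orientation: [-2.896, -0.035, -1.173]
force: [0.1, -0.9, -2.0]
opening: 0.0559
```

```bash
python3 - <<'E'
from h import *
togo([.5378,.1766,.174],1.4)
t=robot.read_camera("top"); crop(t,(180,210,320,330),5,"pics/b1.png")
s=robot.read_camera("side"); crop(s,(180,170,320,290),5,"pics/b1s.png")
E
```

```text
t 13.775 shift [-0.0155  0.0093 -0.0063] turn [-0.3688 -0.9185 -0.1599] grasp [0.5526 0.1677 0.1796] q [ 0.3334 -0.5088  2.3425 -0.3752  0.594   2.1141] F [ 0.1439 -0.9429 -2.0076] open 0.05589283521629802
```

View pics/b1.png

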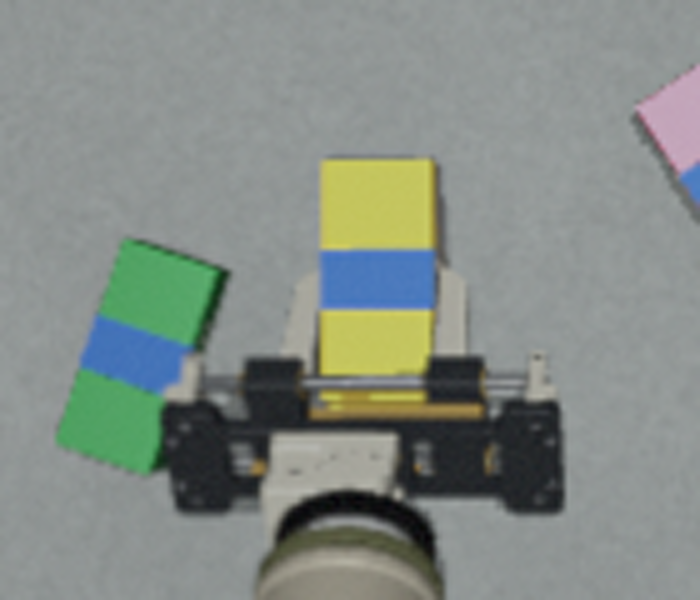

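View pics/b1s.png

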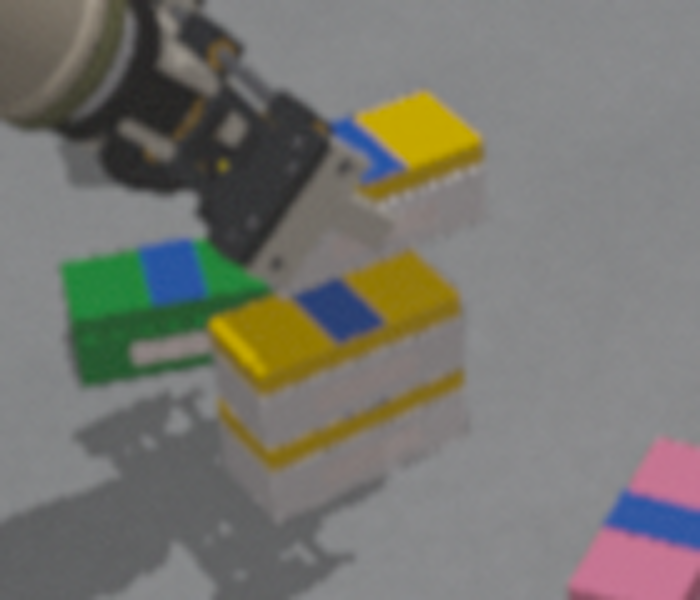

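Call:
{"name": "drive_tool", "arguments": {"rows": "-0.005 0.003 -0.004 -0.1 -0.3 0 0;-0.005 0.003 -0.006 -0.1 -0.3 -0.1 0;-0.0055 0.0033 -0.006 -0.1 -0.3 0 0;0 0 -0.006 0 0 0 0;0 0 -0.004 0 0 0 0;0 0 0 0 0 0 0;0 0 0 0 0 0 0"}}

```text
t: 14.75
tool_pos: [0.4919, 0.176, 0.2008]
orientation: [-2.892, -0.037, -1.198]
force: [-0.7, 0.4, -1.7]
opening: 0.056
```

```bash
python3 - <<'E'
from h import *
togo([.5378,.1766,.134],1.4)
t=robot.read_camera("top"); s=robot.read_camera("side")
zt=robot.read_state()["tool_pos"][2]-.065*.707+.017
B=((100,120,80),(125,255,255))
c=blobs(t,*B,(238,250,275,285))[0]; P=np.array([plane("top",q[0]+0.,zt)[:2] for q in c],np.float32)*1000; print(zt,"stripe",cv2.minAreaRect(P),cen(c))
c=max(blobs(t,*Y,(235,230,280,285)),key=cv2.contourArea); P=np.array([plane("top",q[0]+0.,zt)[:2] for q in c],np.float32)*1000; print("far half",cv2.minAreaRect(P))
crop(t,(180,210,320,330),5,"pics/b2.png")
crop(s,(180,170,320,290),5,"pics/b2s.png")
E
```

```text
t 14.75 shift [-0.0003 -0.0005 -0.0207] turn [-0.0717  0.0124 -0.093 ] grasp [0.5381 0.1773 0.1547] q [ 0.3844 -0.5032  2.3953 -0.4919  0.551   2.2587] F [-0.6675  0.3628 -1.6682] open 0.056038224712602044
0.17203528011561875 stripe ((553.0421752929688, 178.68360900878906), (25.16272735595703, 53.12482833862305), 1.362252116203308) [252.5    271.0223]
far half ((589.6445922851562, 179.7225341796875), (42.91944885253906, 53.15193176269531), 1.574079155921936)
```

View pics/b2s.png

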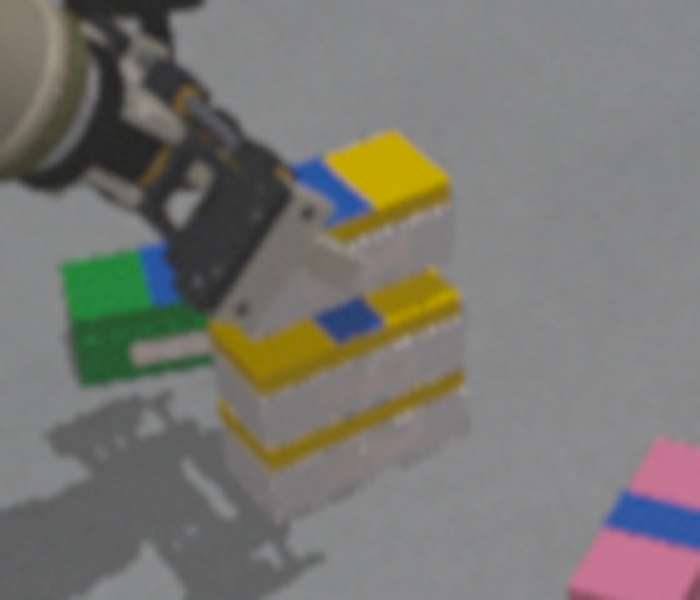

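The held carton is level above the column. Its stripe lies within 0.3 mm in x and 1.7 mm in y of the column's, and the yaw matches. I lower it with a 1 mm y correction.

Call:
{"name": "drive_tool", "arguments": {"rows": "0 -0.001 -0.004 0 0 0 0;0 0 -0.004 0 0 0 0;0 0 -0.004 0 0 0 0;0 0 -0.003 0 0 0 0;0 0 -0.002 0 0 0 0;0 0 -0.001 0 0 0 0;0 0 0 0 0 0 0"}}

```text
t: 15.72
tool_pos: [0.4917, 0.1751, 0.1826]
orientation: [-2.892, -0.038, -1.198]
force: [-0.1, -0.0, -2.0]
opening: 0.0553
```

Call:
{"name": "drive_tool", "arguments": {"rows": "0 0 -0.001 0 0 0 0;0 0 0 0 0 0 0"}}

```text
t: 15.98
tool_pos: [0.4917, 0.1751, 0.1816]
orientation: [-2.892, -0.037, -1.198]
force: [-0.0, -0.0, -2.7]
opening: 0.0557
```

Call:
{"name": "drive_tool", "arguments": {"rows": "0 0 -0.001 0 0 0 0;0 0 0 0 0 0 0"}}

```text
t: 16.23
tool_pos: [0.4916, 0.1751, 0.1805]
orientation: [-2.892, -0.037, -1.198]
force: [0.3, -0.1, -2.5]
opening: 0.0557
```

Call:
{"name": "drive_tool", "arguments": {"rows": "0 0 -0.001 0 0 0 0;0 0 0 0 0 0 0"}}

```text
t: 16.48
tool_pos: [0.4916, 0.175, 0.1794]
orientation: [-2.892, -0.037, -1.198]
force: [0.3, -0.5, -2.4]
opening: 0.056
```

Call:
{"name": "drive_tool", "arguments": {"rows": "0 0 -0.0007 0 0 0 0;0 0 0 0 0 0 0"}}

```text
t: 16.73
tool_pos: [0.4918, 0.1751, 0.179]
orientation: [-2.892, -0.037, -1.198]
force: [-0.4, -0.3, -0.6]
opening: 0.0554
```

Contact is made (the load dropped from about -2.4 N to -0.6 N). One more small step, then I open slowly.

Call:
{"name": "drive_tool", "arguments": {"rows": "0 0 -0.0007 0 0 0 0;0 0 0 0 0 0 0"}}

```text
t: 16.98
tool_pos: [0.4921, 0.1753, 0.179]
orientation: [-2.891, -0.037, -1.2]
force: [-3.4, -0.5, 3.7]
opening: 0.056
```

Call:
{"name": "drive_tool", "arguments": {"rows": "0 0 0 0 0 0 64;0 0 0 0 0 0 70;0 0 0 0 0 0 80;0 0 0 0 0 0 92;0 0 0 0 0 0 92"}}

```text
t: 17.6
tool_pos: [0.4917, 0.1751, 0.1781]
orientation: [-2.892, -0.037, -1.198]
force: [0.1, 0.7, 0.2]
opening: 0.0847
```

```bash
python3 - <<'E'
from h import *
togo([.5378,.1766,.134],1.4)
t=robot.read_camera("top"); s=robot.read_camera("side")
crop(t,(180,210,320,330),5,"pics/b3.png")
crop(s,(180,170,320,290),5,"pics/b3s.png")
E
```

```text
t 17.6 shift [-0.      0.0004  0.002 ] turn [-0.061  -0.0071 -0.1091] grasp [0.5378 0.1763 0.132 ] q [ 0.382  -0.4593  2.4119 -0.5403  0.4975  2.3135] F [0.1211 0.6909 0.1965] open 0.0846850574739312
```

View pics/b3s.png

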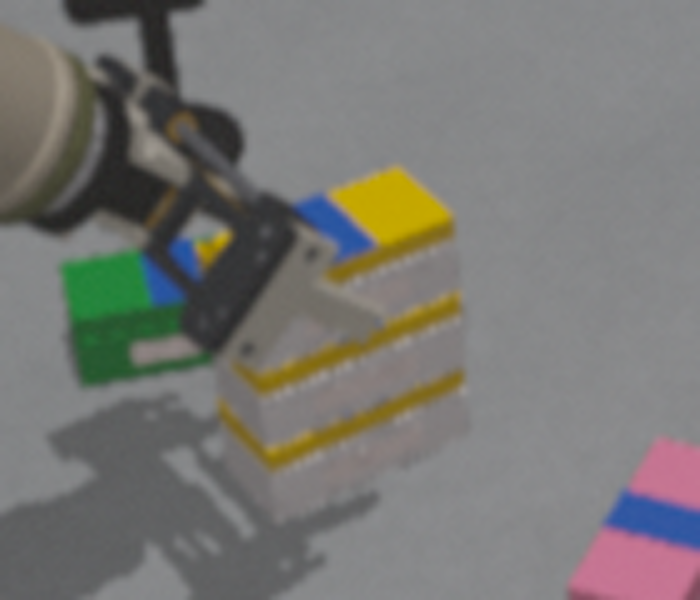

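View pics/b3.png

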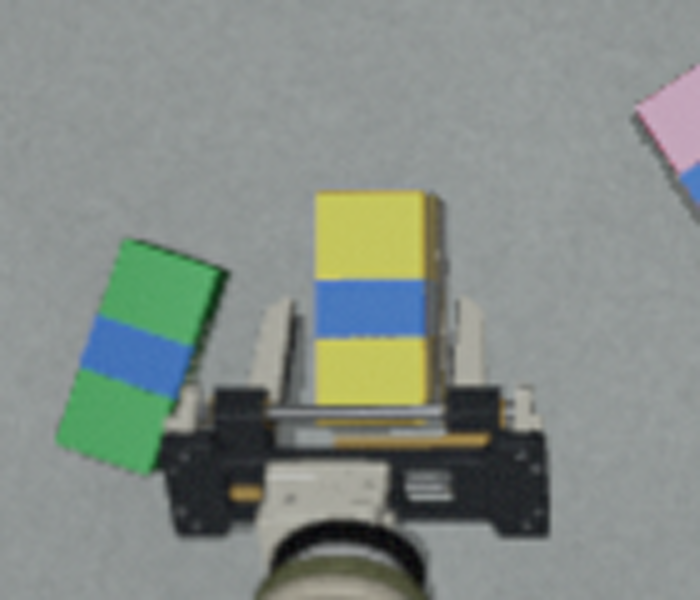

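The carton sits square on the column and is released, with the fingers clear on both sides. I retreat and return to the raised knob.

Call:
{"name": "drive_tool", "arguments": {"rows": "-0.006 0 0.01 0 0 0 92;-0.006 0 0.015 0 0 0 92;-0.005 0 0.025 0 0 0 92;0 0 0.035 0 0 0 92;0 -0.01 0.04 0 0 0.5 92;0 -0.03 0.04 0 0 0.5 65;0 -0.045 0.04 0 0 0.6 65;0 -0.05 0 0 0 0.6 65;0 -0.05 0 0 0 0.6 65;0 -0.05 0 0 0 0.6 65;0 -0.05 0 0 0 0.6 65;0 -0.05 0 0 0 0.6 65;0 -0.05 0 0 0 0 65;0 -0.045 0 0 0 0 65;0 -0.025 0 0 0 0 65;0 -0.004 0 0 0 0 65;0 0 0 0 0 0 65;0 0 0 0 0 0 65"}}

```text
t: 19.95
tool_pos: [0.4782, -0.2825, 0.3837]
orientation: [-2.862, -0.154, -1.182]
force: [-0.2, -0.2, -0.1]
opening: 0.0605
```

```bash
python3 - <<'E'
from h import *
togo([.594,-.272,.266],6)
t=robot.read_camera("top"); s=robot.read_camera("side")
c=blobs(t,*Y,(238,225,275,305))
P=np.array([plane("top",q[0]+0.,.15)[:2] for k in c for q in k],np.float32)*1000; print("stack",cv2.minAreaRect(P))
crop(t,(180,210,320,330),5,"pics/c1.png")
crop(s,(180,150,440,370),3,"pics/c1s.png")
E
```

```text
t 19.95 shift [ 0.0699  0.0056 -0.0716] turn [-0.0279 -0.1302 -0.1764] grasp [ 0.524  -0.2775  0.3375] q [-0.9672 -0.4108  1.9875  0.7208  1.2245  0.3624] F [-0.2308 -0.1626 -0.1005] open 0.06051855301401862
stack ((553.259521484375, 176.27871704101562), (117.68353271484375, 59.100887298583984), 1.5452762842178345)
```

View pics/c1s.png

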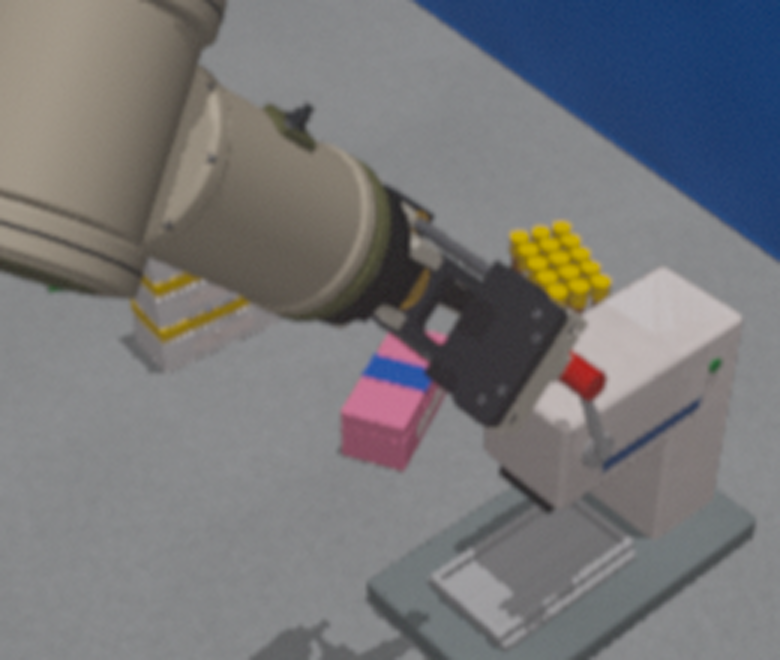

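The stacked carton is at (553, 176) mm, against (553, 177) mm for the column before. The gripper is lined up with the raised knob, so I grip it.

Call:
{"name": "drive_tool", "arguments": {"rows": "0.014 0.001 -0.0143 0 0 0 65;0.014 0.001 -0.0143 0 0 0 65;0.014 0.001 -0.0143 0 0 0 65;0.014 0.001 -0.0143 0 0 0 65;0.014 0.001 -0.0143 0 0 0 65;0 0 0 0 0 0 65;0 0 0 0 0 0 0;0 0 0 0 0 0 0;0 0 0 0 0 0 0;0 0 0 0 0 0 0", "squeeze": 12}}

```text
t: 21.3
tool_pos: [0.5479, -0.2788, 0.3126]
orientation: [-2.862, -0.152, -1.182]
force: [-3.0, 0.3, 2.4]
opening: 0.0299
```

Call:
{"name": "drive_tool", "arguments": {"rows": "-0.0117 -0.0012 -0.004 0 0 0 0;-0.0111 -0.0012 -0.0055 0 0 0 0;-0.0103 -0.0011 -0.0069 0 0 0 0;-0.0093 -0.001 -0.0082 0 0 0 0;-0.0081 -0.0009 -0.0093 0 0 0 0;-0.0069 -0.0007 -0.0103 0 0 0 0;-0.0055 -0.0006 -0.0111 0 0 0 0;-0.004 -0.0004 -0.0118 0 0 0 0;-0.0024 -0.0003 -0.0122 0 0 0 0;-0.0008 -0.0001 -0.0124 0 0 0 0;0.0008 0.0001 -0.0124 0 0 0 0;0.0024 0.0003 -0.0122 0 0 0 0;0 0 -0.002 0 0 0 0;0 0 0 0 0 0 0"}}

```text
t: 23.05
tool_pos: [0.4811, -0.286, 0.1928]
orientation: [-2.863, -0.151, -1.181]
force: [2.9, -6.1, -0.5]
opening: 0.0295
```

```bash
python3 - <<'E'
from h import *
togo([.531,-.2785,.151],6)
s=robot.read_camera("side"); crop(s,(230,180,430,370),3,"pics/c2.png")
E
```

```text
t 23.05 shift [0.0039 0.0027 0.0044] turn [-0.0338 -0.1737 -0.0486] grasp [ 0.5269 -0.2811  0.1465] q [-0.9653 -0.1953  2.1808  0.8787  0.9341  0.0343] F [ 2.9047 -6.0893 -0.5146] open 0.029534223169366394
```

View pics/c2.png

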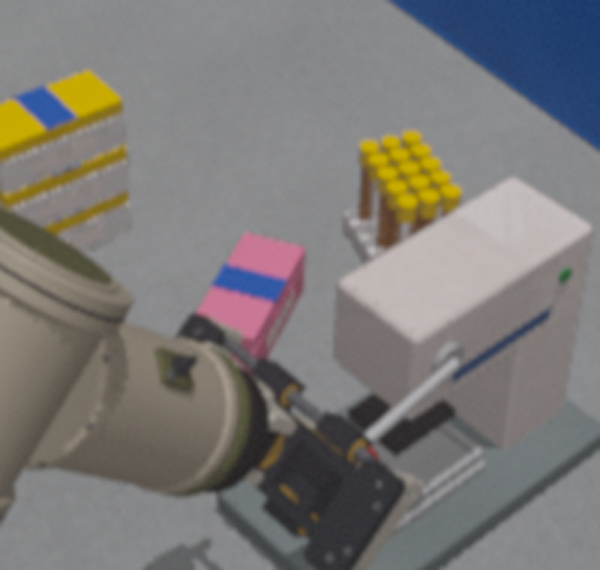

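The foot and lever look down. I nudge to make sure they are against the stop, then release and back away.

Call:
{"name": "drive_tool", "arguments": {"rows": "0.001 0 -0.003 0 0 0 0;0 0 -0.003 0 0 0 0;0 0 0 0 0 0 0"}}

```text
t: 23.48
tool_pos: [0.4824, -0.286, 0.188]
orientation: [-2.862, -0.152, -1.183]
force: [-2.3, -2.9, 6.0]
opening: 0.0299
```

Call:
{"name": "drive_tool", "arguments": {"rows": "0 0 0 0 0 0 45;0 0 0 0 0 0 60;0 0 0 0 0 0 60;-0.014 -0.0012 0.0143 0 0 0 60;-0.02 -0.0012 0.02 0 0 0 60;-0.02 -0.0012 0.02 0 0 0 60;-0.02 0 0.03 0 0 0 60;0 0 0.04 0 0 0 60;0 0 0 0 0 0 60;0 0 0 0 0 0 60"}}

```text
t: 24.72
tool_pos: [0.408, -0.289, 0.3114]
orientation: [-2.862, -0.152, -1.18]
force: [-0.4, 0.2, 0.6]
opening: 0.0557
```

```bash
python3 - <<'E'
from h import *
togo([.531,-.2785,.151],6)
t=robot.read_camera("top");s=robot.read_camera("side"); crop(s,(180,150,440,370),3,"pics/d1.png");cv2.imwrite("pics/d1t.png",t[:,:,::-1])
print("knob",tri(cen(blobs(t,*RED,(400,265,460,300))[0]),cen(blobs(s,*RED,(320,290,390,350))[0])))
c=blobs(t,*Y,(238,225,275,305))
P=np.array([plane("top",q[0]+0.,.15)[:2] for k in c for q in k],np.float32)*1000; print("stack",cv2.minAreaRect(P))
E
```

```text
t 24.725 shift [ 0.0771  0.0057 -0.1142] turn [-0.0594 -0.1741 -0.1288] grasp [ 0.4538 -0.284   0.2651] q [-1.1327 -0.4943  2.1781  0.7766  1.259   0.1587] F [-0.3881  0.2321  0.5983] open 0.055724515601377
knob (array([ 0.5314, -0.2787,  0.1494]), np.float64(0.0005983753166848337))
stack ((553.259521484375, 176.27871704101562), (117.68353271484375, 59.100887298583984), 1.5452762842178345)
```

View pics/d1.png

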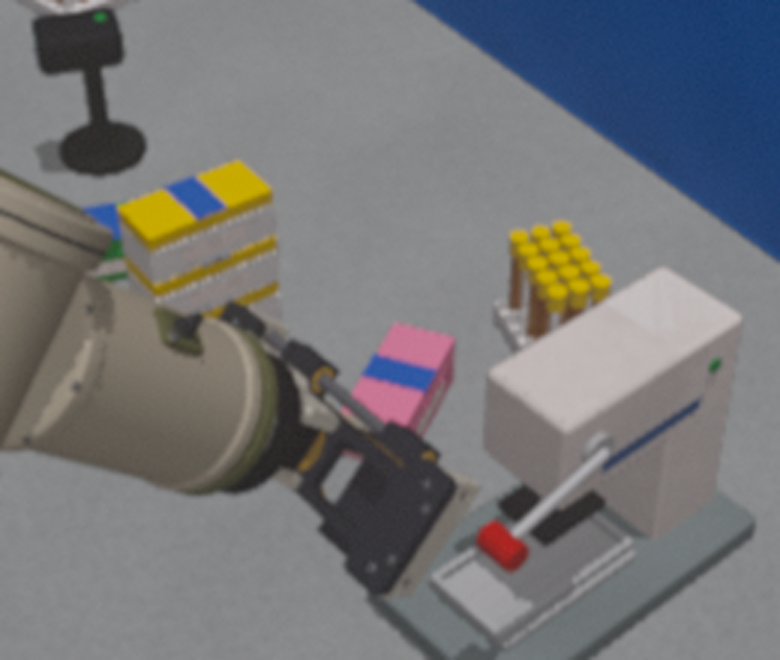

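View pics/d1t.png

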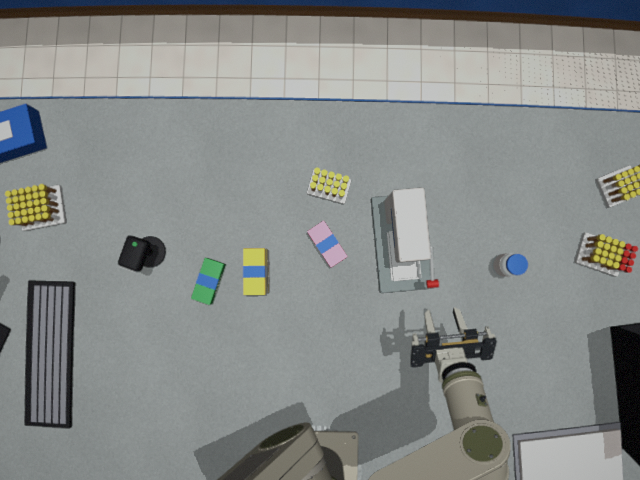

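The knob is back at its start position, z 149 mm (model 150). The stack is square and the bystanders have not moved. I hand it in.

```bash
python3 -c "
from plant import robot
print(robot.close_job())"
```

```text
the job is handed in; nothing more can be done
None
```

The job is done and handed in at about 25 s of the 67 s allowed; the hand-in reports no verdict. I raised the lever fully by its knob and drew the carton out from under the head. I lowered it onto the column in millimetre steps until it touched, released it, and then pushed the lever back down to its stop.

Last checks:
- **Carton on the column:** its top is centred at (553, 176) mm and turned 1.5°. The column top measured (553, 177) mm and 1.4° beforehand. It looks level, and the fingers are clear of it.
- **Lever:** the knob is at (0.531, -0.279, 0.149) m, against a down position of about (0.532, -0.278, 0.150) m worked out from the given dimensions. My first camera reading had put it about 4 mm higher (z 0.154), which I take as camera error. I pushed down until a 6 N reaction showed it was on the stop.
- **Surroundings:** the rack, scanner and jar sit at the same pixels as at the start. The lower column cartons were only judged by eye in the pictures. The gripper was open, away from everything and reading under 1 N.

No check failed.

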